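# Find the concealed catch of the cutlery case

### The job

Open the wooden cutlery case on the worktop: one of the five look-alike square inlays in its front ledge is a concealed push catch, so feel across them with a fingertip until one gives way, and press it in so that the lid springs open. Then take the hand away and leave the lid standing open. Only touch and press: leave the spice jar, the garlic and the roll of tape beside the case where they stand.

Things in the scene. Friction and masses are not known exactly. Their poses are not given: they have to be found in the camera images.
- case: Low cutlery case of mid-brown wood, fixed to the worktop, 176 mm deep (x), 244 mm wide (y), 60 mm high. Origin: centre of its underside; z up, +x to the lid's hinge at the back, -x to the front (robot side), y along the width. Its flat top: a 51 mm deep ledge along the front with a row of five inlays, and behind it the lid, from x = -36 mm to +78 mm.
- case_ledge (a point): Middle of the inlay row, at the ledge's surface (60 mm up); axes as the case. The five pale wooden inlays, 39.5 mm square, lie at y = -88, -44, 0, 44, 88 mm from here, tops 1.5 mm below the ledge. They look alike; four are rigid, one (differs each run) is the push catch. The pressing fingertip must stay within one inlay, or the ledge carries the push.
- catch (a joint): Push catch (one of the five inlays): metres pressed in, 0 = rest, 0.006 = fully in. It is sprung: it starts to yield at about 1.5 N and takes about 5 N to go fully in; it frees the lid at about 4 mm and comes back up when released.
- lid (a joint): Lid of the case, 114 mm deep, 244 mm wide, 6 mm thick, hinged along its back edge (far from the robot). Radians: 0 = shut and latched, about 1.1 = open, where its own weak spring carries it in about a second once it is freed, and holds it.
- jar: Loose spice jar with a gold-yellow cap, 45 mm wide, 100 mm high, standing about 15 to 25 mm from the case's left (+y) side. Origin: centre of its underside.
- garlic: Loose garlic bulb, 56 mm wide and high, about 10 to 20 mm from the case's right (-y) side. Origin: centre of its underside.
- tape: Loose roll of black tape, 57 mm wide, 19 mm high, lying about 10 mm in front of the case. Origin: centre of its underside.

How it is judged:
By the outcome, as a careful person would: the job done as asked, in the order asked, and still so for the second after the job is handed in, with the robot touching nothing.
It also fails if it takes over 40 s, if anything falls off the work surface, if the arm or the gripper's body presses on something with over 40 N, if the wrist force passes 120 N, or if a joint passes its speed limit or range.

### The arm

A 7-joint arm with a two-finger parallel gripper is mounted at the origin on a cart in front of the work surface, level with it; the furniture and walls round the work are solid. World frame = base frame: x ahead of the robot, y to its left, z up, the work surface at z = 0. Lengths are in m, angles in rad, forces in N, time in s.
With the tool pointing down it reaches from about 0.4 to 0.9 m from the base axis. Payload 5.5 kg.
Tool frame: the origin (TCP) lies midway between the tips of the shut fingers; the grasp point (between the pads) lies 19 mm behind it (hold_point_z is the distance from the TCP to the grasp point, in m); z points along the fingers, y is the line along which they close (so a half turn about z gives the same grasp; the last joint's range is limited). The gripper opens to 85 mm and grips with 20 to 120 N. Pads are 22 mm wide; open, the fingers measure 114 mm over their backs; the gripper's body (76 mm by 85 mm) begins 54 mm behind the grasp point. The pads swing forward as they close: fully open they stand 13 mm farther back than shut.
Start: joints at [-0.979, 0.501, -0.427, 1.55, 0.221, 1.138, -0.21], TCP at [0.21, 0.615, 0.21] pointing down, gripper open.
Joint ranges: [-2.88, 2.88], [-0.31, 2.03], [-1.54, 1.56], [0.2, 2.42], [-1.41, 4.55], [0.19, 2.02], [-2.57, 2.57]. Speed limits (rad/s): [2.57, 2.57, 3.14, 3.14, 3.14, 3.14, 3.14].

### API

Orientations are given as a unit quaternion [w, x, y, z].
In Python, from station import * gives the robot as it stands.
- The arm moves only by the tool step_arm, never from a script. Its argument "commands" is one flat list of numbers, 4 for each row, row after row: the shift along the tool's x, y, z in cm, then the turn about the tool's z in rad. A call has exactly 8 rows; each row is the pose to reach, as a shift and turn from the pose commanded when the call began, along the tool's axes at that moment; what a row does not reach only later rows make up. A row lasts 1/8 s, in which the tool goes at most 62.5 mm and 10.7 degrees, less where a joint would pass 70% of its speed; a pose out of reach is approached as far as the arm can. A call with a gripper value outside its range is refused whole. "claw" is the closure in counts, from 0 (fully open) to 255 (shut), set as the call begins (left out, the last holds). The fingers move at their own pace and stop on an object; "newtons" is the grip in N (left out, the last holds). Time passes only in rows, so rows that repeat a pose let the fingers close, or fill a call up. It gives the time, the measured TCP pose, the force, the opening and the grip force at its end, in the units of the state.
- get_state(): the state, without advancing time (a new reading comes with each control period).
- capture(name): name is "side" or "top"; returns the picture (400x640x3 uint8, red, green, blue); there is no depth.
- camera_params(name): a dict with "camera_matrix" (3x3 intrinsics, pixels), "k1" (the pictures are not rectified: a ray, as slopes to the right and down, at radius r is drawn at 1 + k1 r^2 times it, then the intrinsics apply), "eye" and "orientation" of the camera in the world. Camera axes: x right, y down, z forward; pixel columns grow to the right and rows downward; lengths in m; the calibration is good to about 2 mm. A picture is of the moment at which its call begins. camera_params takes no time and is no camera call.
- hand_in(): hands the job in; it is judged then, once.
Trained networks look in the newest picture that a camera, given by its name, has taken for a name from the list of things; names that differ only in an ending like _2 or _b are one class to them, and where a whole thing is asked for, a point or a joint stands for the part that bears it (a point fixed in the world has none). Each returns a list of dicts, best first, with "score" (0 to 1); they miss things now and then, are a little off and sometimes report something else, mostly with a low value. They report only what shows in the picture. A call takes as long as a camera call.
- regions_of(camera, target): "region" (400x640 bool, what is visible of it) and "box" ([left, top, width, height] in pixels, round what is visible of it).
- spot_point(camera, target): "uv" ([column, row] in pixels: a listed point, or the origin of a listed thing).
The state is a dict: "t": time; "q": joint angles; "joint_vel": joint speeds; "effort": joint torques, N m; "tcp_pos": TCP position; "ee_rot": TCP orientation; "ft_force": force on the tool from outside, world axes, zero at the start; "wrist_torque": the same for the moment, N m; "grip_width": opening from 0.0 (shut) to 1.0 (fully open); "finger_force": force on a finger pad.
Only numpy, scipy, OpenCV 4.12 (cv2) and the standard library are available. Lean on these libraries where they do the work, as an engineer would, in place of code of your own. Each camera call takes 0.05 s, during which the arm holds its last target. There are 200 camera calls.

## Working session

There is one attempt and no reset: what is moved stays moved. The work goes in short steps, Python scripts to look and compute and a tool call to move; the robot and the scene stay as the last step left them, time stands still between calls to the robot, and variables do not carry over. Pictures are saved under pics/ and viewed, at most 10 in all, crops included, and the job is handed in when it is done.

Besides the shell and the picture viewer there is one more tool, called after ">>>" as a command line: name --argument value ..., lists and objects as JSON in quotes. step_arm: Moves the arm, as the interface text tells. Its arguments: {"type":"object","properties":{"commands":{"type":"array","items":{"type":"number"}},"claw":{"type":"number"},"newtons":{"type":"number"}},"required":["commands"]}

```bash
mkdir -p pics; cat > h.py <<'E'
from station import *
import numpy as np, cv2
from scipy.spatial.transform import Rotation as R
def ray(cam,uv):
    p=camera_params(cam);K=np.array(p["camera_matrix"])
    d=cv2.undistortPoints(np.array([[uv]],float),K,np.array([p["k1"],0,0,0.]))[0,0]
    o=p["orientation"]; M=np.array(o) if np.size(o)==9 else R.from_quat(np.roll(o,-1)).as_matrix()
    return np.array(p["eye"]),M.reshape(3,3)@np.array([d[0],d[1],1])
def at_z(cam,uv,z):
    e,d=ray(cam,uv); return e+d*(z-e[2])/d[2]
E
python3 - <<'E'
from h import *
s=get_state();print({k:np.round(s[k],3) for k in("t","tcp_pos","ee_rot","ft_force","grip_width")})
ims=[]
for c in("top","side"):
    im=capture(c);cv2.imwrite(f"pics/{c}0.png",im[:,:,::-1])
    print(c,camera_params(c))
    for n,z in(("case_ledge",.06),("case",0),("jar",0),("garlic",0),("tape",0)):
        r=spot_point(c,n)[:2]
        for q in r: print(n,np.round(q["uv"],1),round(q["score"],2),at_z(c,q["uv"],z).round(4))
E
```

```text
{'t': np.float64(0.0), 'tcp_pos': array([0.21 , 0.614, 0.208]), 'ee_rot': array([-0.   ,  0.164,  0.987, -0.001]), 'ft_force': array([-0.463, -0.068,  0.46 ]), 'grip_width': np.float64(0.999)}
top {'camera_matrix': array([[390.23062781,   0.        , 325.28939543],
       [  0.        , 390.23062781, 204.35151899],
       [  0.        ,   0.        ,   1.        ]]), 'k1': -0.02722423346678624, 'eye': array([0.51774384, 0.14209906, 0.92202041]), 'orientation': array([-0.03527235,  0.70757371, -0.70558111,  0.01583018])}
case_ledge [341.4 245.5] 0.93 [0.4896 0.1302 0.06  ]
case [343.8 218.8] 0.7 [0.5504 0.1238 0.    ]
jar [276.2 199.9] 0.73 [0.5949 0.2846 0.    ]
garlic [410.6 235.2] 0.91 [ 0.5123 -0.0329  0.    ]
tape [316.  270.8] 0.6 [0.4283 0.1888 0.    ]
side {'camera_matrix': array([[417.46965832,   0.        , 319.82946813],
       [  0.        , 417.46965832, 191.29558483],
       [  0.        ,   0.        ,   1.        ]]), 'k1': -0.062061402009902164, 'eye': array([ 0.30278827, -0.43537157,  0.60353656]), 'orientation': array([-0.42258646,  0.87990749, -0.19476217,  0.09618309])}
case_ledge [283.1 218.3] 0.91 [0.4937 0.1335 0.06  ]
case [314.1 232.2] 0.85 [0.5575 0.1298 0.    ]
case [327.6 298.7] 0.44 [ 0.5097 -0.0322  0.    ]
jar [299.  183.7] 0.85 [0.5929 0.2941 0.    ]
garlic [327.3 298.7] 0.95 [ 0.5093 -0.032   0.    ]
tape [250.1 234.1] 0.81 [0.4357 0.1797 0.    ]
```

View pics/top0.png

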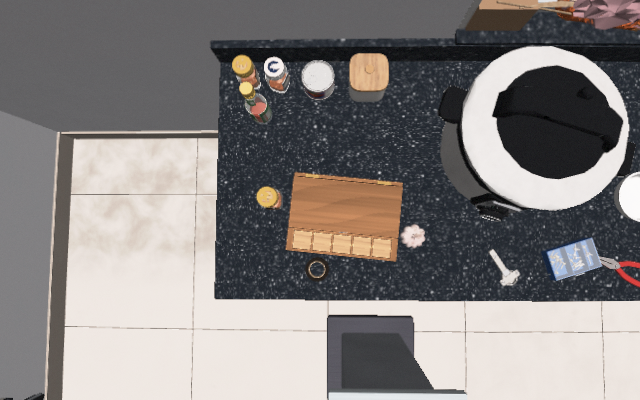

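View pics/side0.png

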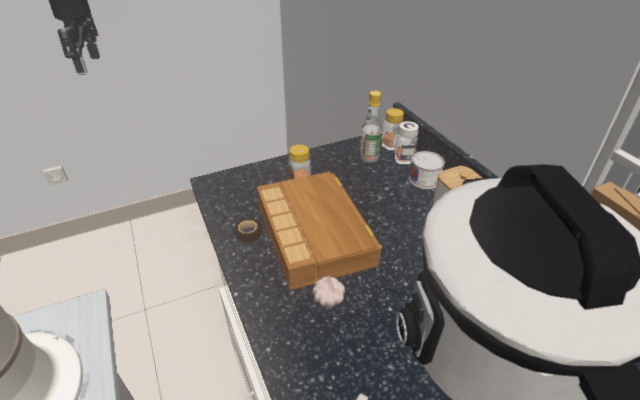

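The top view shows the case at columns 288–402, rows 173–261, with the inlay row from about (300,240) to (383,250). The jar is at (268,197), the garlic at (413,236) and the tape at (317,269). Next I'll measure the inlays and the yaw.

```bash
python3 - <<'E'
from h import *
im=cv2.imread("pics/top0.png")
cv2.imwrite("pics/c.png",cv2.resize(im[165:290,255:435],None,fx=4.4,fy=4.4,interpolation=cv2.INTER_CUBIC))
for c in("top","side"):
    im=cv2.imread(f"pics/{c}0.png")
    l=regions_of(c,"case") if capture(c) is not None else 0
    m=l[0]["region"]; print(c,l[0]["score"],l[0]["box"])
    hsv=cv2.cvtColor(im,cv2.COLOR_BGR2HSV); v=hsv[:,:,2].astype(int)
    t=(m&(v>195)).astype(np.uint8)
    n,lab,st,ce=cv2.connectedComponentsWithStats(t,connectivity=4)
    P=[]
    for i in range(1,n):
        if st[i,4]>40: print(st[i],ce[i].round(1),at_z(c,ce[i],.0585).round(4))
E
```

```text
top 0.7 [281.8, 171.1, 121.6, 88.7]
[321 213  40   6 131] [341.2 215.4] [0.5558 0.1307 0.0585]
[290 217  44   6  84] [312.4 219.3] [0.5469 0.1945 0.0585]
side 0.78 [256.8, 169.1, 125.1, 119.9]
```

View pics/c.png

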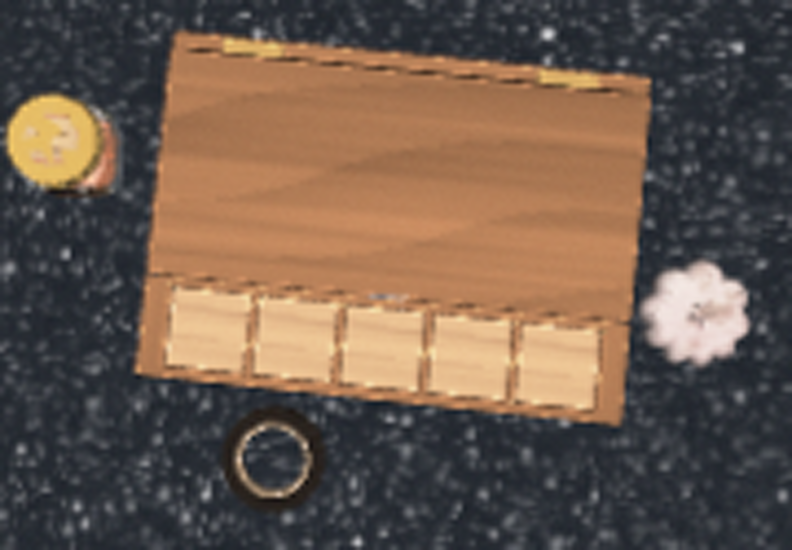

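The crop shows the five inlays centred at about (210,330), (295,339), (383,349), (471,358) and (559,368). The tape ring is in front of inlays 1 and 2.

```bash
python3 - <<'E'
from h import *
C=[(210,330),(295,339),(383,349),(471,358),(559,368)]
P=np.array([at_z("top",[255+(x+.5)/4.4-.5,165+(y+.5)/4.4-.5],.0585) for x,y in C])
print(P.round(4)); d=P[0]-P[4]; print(np.linalg.norm(np.diff(P,axis=0),axis=1).round(4), "yaw",np.arctan2(-d[0],d[1]),P.mean(0).round(4))
# side reprojection check
e,_=ray("side",(0,0))
s=get_state();q=s["ee_rot"];M=R.from_quat(np.roll(q,-1)).as_matrix()
print(s["t"],s["tcp_pos"],M.round(3))
yaw=np.arctan2(-d[0],d[1]);ux=np.array([np.cos(yaw),np.sin(yaw),0])
print("tool x angle",np.arctan2(M[1,0],M[0,0]))
for p in P: print("tool cm to p:",(M.T@(p-s["tcp_pos"])*100).round(2))
# project to side
p=camera_params("side");Mo=R.from_quat(np.roll(p["orientation"],-1)).as_matrix()
for w in P:
    x=cv2.projectPoints((Mo.T@(w-p["eye"]))[None],np.zeros(3),np.zeros(3),p["camera_matrix"],np.array([p["k1"],0,0,0.]))[0].ravel();print(x.round(1))
im=cv2.imread("pics/side0.png")
for w in P:
    x=cv2.projectPoints((Mo.T@(w-p["eye"]))[None],np.zeros(3),np.zeros(3),p["camera_matrix"],np.array([p["k1"],0,0,0.]))[0].ravel()
    im=im if cv2.circle(im,tuple((x*1).round().astype(int)),1,(0,0,255),-1) is not None else im
cv2.imwrite("pics/s2.png",cv2.resize(im[150:310,220:400],None,fx=3.7,fy=3.7,interpolation=cv2.INTER_CUBIC))
E
```

```text
[[0.5021 0.2164 0.0585]
 [0.4978 0.1737 0.0585]
 [0.493  0.1296 0.0585]
 [0.4887 0.0857 0.0585]
 [0.4839 0.0418 0.0585]]
[0.0429 0.0443 0.0441 0.0441] yaw -0.10376080381952572 [0.4931 0.1294 0.0585]
0.8 [0.20987906 0.61520634 0.20951949] [[-0.946  0.323  0.   ]
 [ 0.323  0.946  0.   ]
 [ 0.     0.    -1.   ]]
tool x angle 2.8128039399412423
tool cm to p: [-40.53 -28.31  15.1 ]
tool cm to p: [-41.5  -32.49  15.1 ]
tool cm to p: [-42.47 -36.82  15.1 ]
tool cm to p: [-43.48 -41.12  15.1 ]
tool cm to p: [-44.45 -45.42  15.1 ]
[272.5 193.3]
[277.8 206. ]
[283.5 220.2]
[290.  235.5]
[296.7 252.2]
```

View pics/s2.png

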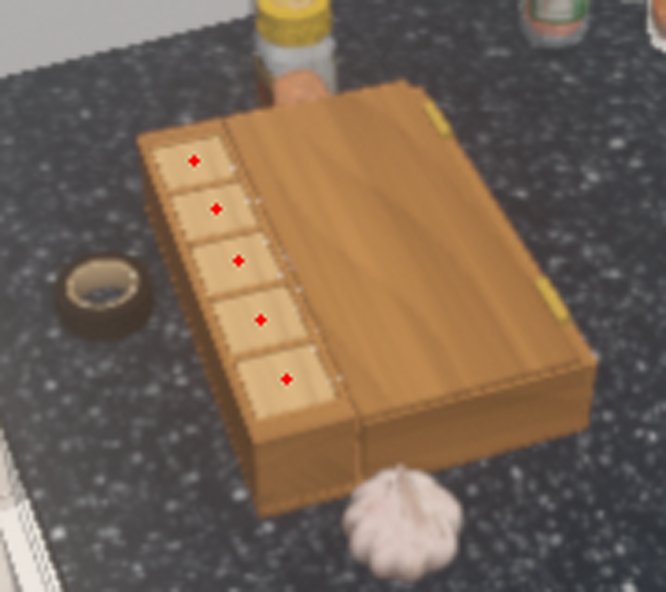

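The projected inlay centres sit on the inlays in the side view as well, so the measurement holds. Moving above the left inlay with the fingers shut.

>>> step_arm --commands '[-5,-3.5,0,-0.03,-10,-7,0,-0.06,-15,-10.5,0,-0.09,-20,-14,0,-0.12,-25.2,-17.6,0,-0.15,-30.4,-21.2,0,-0.18,-35.6,-24.8,0,-0.2,-40.5,-28.3,0,-0.225]' --claw 255 --newtons 40

```text
t: 1.8
tcp_pos: [0.503, 0.215, 0.21]
ee_rot: [0.001, 0.051, 0.999, 0.0]
ft_force: [0.4, 0.4, 0.5]
grip_width: -0.001
finger_force: 0.0
```

>>> step_arm --commands '[0,0.1,3,0,0,0.1,6,0,0,0.1,9,0,0,0.1,11.5,0,0,0.1,13,0,0,0.1,14,0,0,0.1,14.5,0,0,0.1,14.5,0]'

```text
t: 2.8
tcp_pos: [0.5021, 0.2177, 0.0648]
ee_rot: [0.0, 0.052, 0.999, 0.0]
ft_force: [-0.2, -0.2, 0.6]
grip_width: -0.0
finger_force: 0.0
```

```bash
python3 - <<'E'
from h import *
s=get_state();print(s["t"],s["tcp_pos"],s["ft_force"],R.from_quat(np.roll(s["ee_rot"],-1)).as_matrix().round(3))
im=capture("side");cv2.imwrite("pics/s3.png",cv2.resize(im[100:300,200:400,::-1],None,fx=3,fy=3,interpolation=cv2.INTER_CUBIC))
E
```

```text
2.8 [0.50212671 0.21774712 0.06476407] [-0.22693322 -0.17075287  0.58800566] [[-0.995  0.104  0.   ]
 [ 0.104  0.995  0.   ]
 [-0.     0.    -1.   ]]
```

View pics/s3.png

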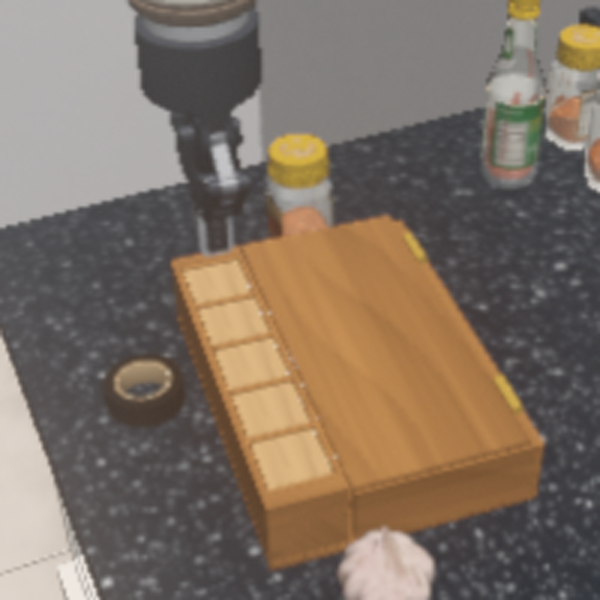

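The finger's visible end is at about (218,250) in the crop, higher than the (218,275) I expected. I'll check that with a tighter crop and the projected TCP.

```bash
python3 - <<'E'
from h import *
def proj(c,w):
    p=camera_params(c);Mo=R.from_quat(np.roll(p["orientation"],-1)).as_matrix()
    return cv2.projectPoints((Mo.T@(np.array(w)-p["eye"]))[None],np.zeros(3),np.zeros(3),p["camera_matrix"],np.array([p["k1"],0,0,0.]))[0].ravel()
s=get_state();t=s["tcp_pos"]
a=capture("side")[:,:,::-1];b=capture("top")[:,:,::-1]
for dz in(0,.02,.05): print(proj("side",t+[0,0,dz]).round(1),proj("top",t+[0,0,dz]).round(1))
A=cv2.resize(a[140:210,240:310],None,fx=6,fy=6,interpolation=cv2.INTER_NEAREST)
B=cv2.resize(b[200:270,260:330],None,fx=6,fy=6,interpolation=cv2.INTER_NEAREST)
cv2.imwrite("pics/ab.png",np.hstack([A,B])[:, :800])
E
```

```text
[272.1 190.4] [301.4 239.5]
[271.5 182.7] [300.6 239.7]
[270.5 170.8] [299.3 240. ]
```

View pics/ab.png

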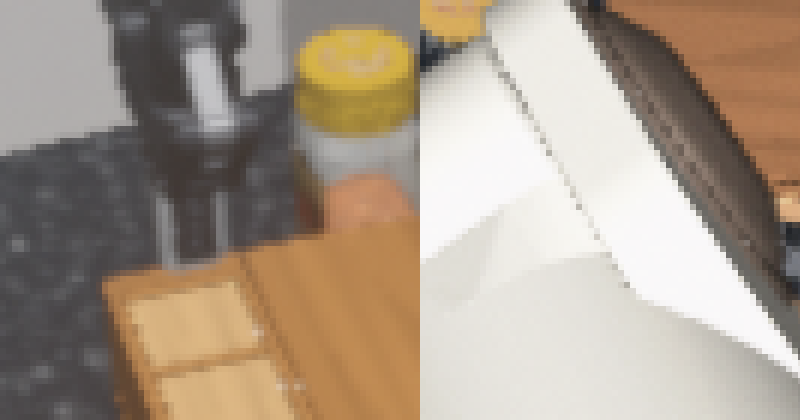

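The rendered tip ends at (272.5,185), while the TCP projects to (272,190). A slow descent will show the true contact height.

>>> step_arm --commands '[0,0,0.1,0,0,0,0.2,0,0,0,0.3,0,0,0,0.4,0,0,0,0.5,0,0,0,0.6,0,0,0,0.65,0,0,0,0.7,0]'

```text
t: 3.95
tcp_pos: [0.5019, 0.2176, 0.0575]
ee_rot: [0.0, 0.052, 0.999, 0.0]
ft_force: [0.1, 0.2, -0.2]
grip_width: -0.002
finger_force: 0.0
```

```bash
python3 - <<'E'
from h import *
def proj(c,w):
    p=camera_params(c);Mo=R.from_quat(np.roll(p["orientation"],-1)).as_matrix()
    return cv2.projectPoints((Mo.T@(np.array(w)-p["eye"]))[None],np.zeros(3),np.zeros(3),p["camera_matrix"],np.array([p["k1"],0,0,0.]))[0].ravel()
s=get_state();print(s["tcp_pos"],s["ft_force"],s["wrist_torque"])
for z in(.20,.21,.223,.24):print(proj("side",[.21,.615,z]).round(1))
a=cv2.imread("pics/side0.png")[20:90,40:120];b=capture("side")[140:210,240:320,::-1]
cv2.imwrite("pics/st.png",np.hstack([cv2.resize(i,None,fx=5,fy=5,interpolation=cv2.INTER_NEAREST) for i in(a,b)]))
E
```

```text
[0.50192523 0.21760235 0.05747445] [ 0.10713894  0.18644337 -0.17820946] [0.02879202 0.00301547 0.011406  ]
[94.8 82.8]
[93.5 78.9]
[91.8 73.6]
[89.5 66.7]
```

View pics/st.png

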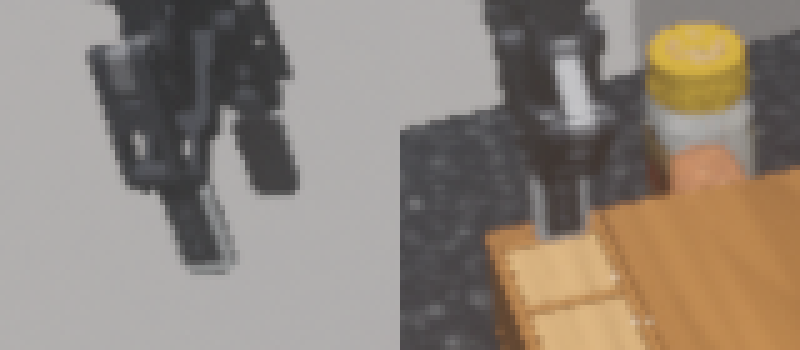

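No contact at 57.5 mm. At the start pose the rendered tips also sat about 16 mm higher than the TCP, so the tip is probably behind it. I'll keep descending slowly.

>>> step_arm --commands '[0,0,0.1,0,0,0,0.2,0,0,0,0.3,0,0,0,0.4,0,0,0,0.5,0,0,0,0.6,0,0,0,0.65,0,0,0,0.7,0]'

```text
t: 5.0
tcp_pos: [0.5019, 0.2176, 0.0505]
ee_rot: [0.0, 0.052, 0.999, 0.0]
ft_force: [0.6, 0.7, -0.4]
grip_width: 0.0
finger_force: 0.0
```

>>> step_arm --commands '[0,0,0.1,0,0,0,0.2,0,0,0,0.3,0,0,0,0.35,0,0,0,0.4,0,0,0,0.45,0,0,0,0.5,0,0,0,0.5,0]'

```text
t: 6.0
tcp_pos: [0.5019, 0.2176, 0.0455]
ee_rot: [-0.0, 0.052, 0.999, -0.0]
ft_force: [1.0, -0.7, 0.2]
grip_width: 0.004
finger_force: 0.0
```

```bash
python3 - <<'E'
from h import *
s=get_state();print(s["tcp_pos"],s["ft_force"],s["wrist_torque"])
b=capture("side")[140:230,240:330,::-1]
cv2.imwrite("pics/st2.png",cv2.resize(b,None,fx=6,fy=6,interpolation=cv2.INTER_CUBIC))
E
```

```text
[0.50185285 0.21758388 0.04545061] [ 0.99433555 -0.72870099  0.23059942] [-0.00406542  0.02882916  0.00554929]
```

View pics/st2.png

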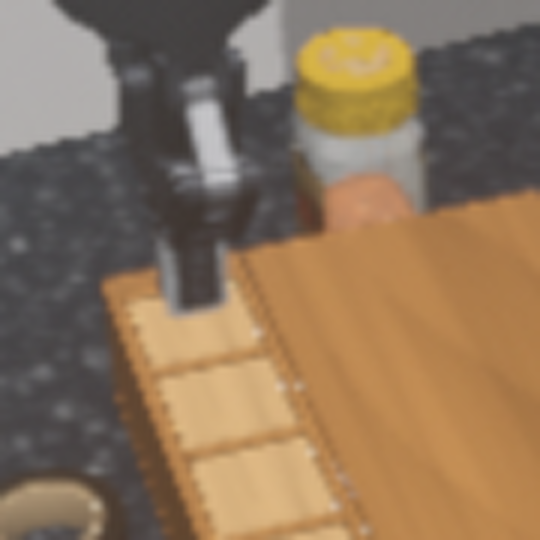

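The tip, at crop (195,310), is still closing on the inlay without force. Continuing.

>>> step_arm --commands '[0,0,0.1,0,0,0,0.2,0,0,0,0.25,0,0,0,0.3,0,0,0,0.35,0,0,0,0.4,0,0,0,0.45,0,0,0,0.45,0]'

```text
t: 7.05
tcp_pos: [0.5018, 0.2176, 0.0409]
ee_rot: [-0.0, 0.052, 0.999, 0.0]
ft_force: [-0.1, -0.9, 0.7]
grip_width: 0.001
finger_force: 0.0
```

>>> step_arm --commands '[0,0,0.05,0,0,0,0.1,0,0,0,0.15,0,0,0,0.2,0,0,0,0.25,0,0,0,0.3,0,0,0,0.3,0,0,0,0.3,0]'

```text
t: 8.05
tcp_pos: [0.5019, 0.2176, 0.038]
ee_rot: [-0.0, 0.052, 0.999, 0.0]
ft_force: [0.1, 0.4, 0.1]
grip_width: 0.002
finger_force: 0.0
```

>>> step_arm --commands '[0,0,0.05,0,0,0,0.1,0,0,0,0.15,0,0,0,0.2,0,0,0,0.25,0,0,0,0.25,0,0,0,0.25,0,0,0,0.25,0]'

```text
t: 9.05
tcp_pos: [0.5019, 0.2176, 0.0368]
ee_rot: [0.0, 0.052, 0.999, -0.0]
ft_force: [-4.1, -2.4, 12.3]
grip_width: -0.0
finger_force: 6.3
```

```bash
python3 - <<'E'
from h import *
s=get_state();print(s["tcp_pos"],s["ft_force"],s["wrist_torque"])
b=capture("side")[140:230,240:330,::-1]
cv2.imwrite("pics/st3.png",cv2.resize(b,None,fx=6,fy=6,interpolation=cv2.INTER_CUBIC))
E
```

```text
[0.50192356 0.21756764 0.03676166] [-4.05749001 -2.39668679 12.30172234] [-0.46048329  0.92209597  0.05184237]
```

View pics/st3.png

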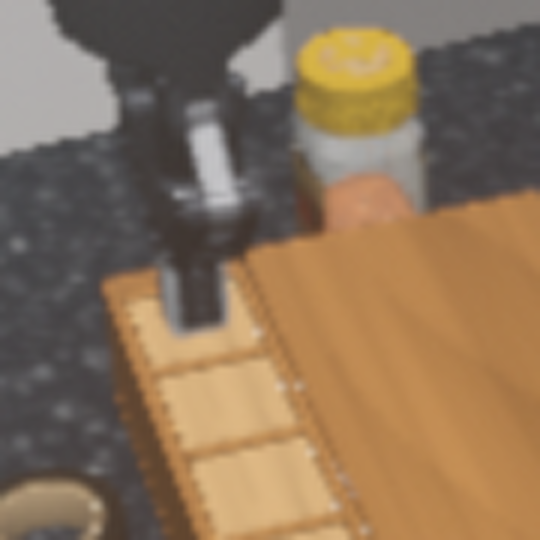

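The inlay was touched at TCP z of about 37.5 mm, so the tip is 21 mm behind the TCP. The tip's edge is inside inlay 1 at crop (195,330). It pushed back with 12 N and did not yield, so inlay 1 is rigid. On to inlay 2.

>>> step_arm --commands '[0,0,-0.5,0,0,0,-1,0,0,-2.2,-1,0,0,-4.4,-1,0,0,-4.4,-0.6,0,0,-4.4,-0.2,0,0,-4.4,0,0,0,-4.4,0,0]'

```text
t: 10.1
tcp_pos: [0.4974, 0.1736, 0.0368]
ee_rot: [-0.0, 0.052, 0.999, -0.001]
ft_force: [-4.8, -4.2, 16.5]
grip_width: 0.002
finger_force: 8.6
```

Inlay 2 is rigid too, at 16 N.

>>> step_arm --commands '[0,0,-0.5,0,0,0,-1,0,0,-2.2,-1,0,0,-4.4,-1,0,0,-4.4,-0.6,0,0,-4.4,-0.2,0,0,-4.4,0,0,0,-4.4,0,0]'

```text
t: 11.1
tcp_pos: [0.4929, 0.1313, 0.0368]
ee_rot: [0.0, 0.051, 0.999, -0.0]
ft_force: [-4.7, -1.3, 16.2]
grip_width: 0.005
finger_force: 8.3
```

>>> step_arm --commands '[0,0,-0.5,0,0,0,-1,0,0,-2.2,-1,0,0,-4.4,-1,0,0,-4.4,-0.6,0,0,-4.4,-0.2,0,0,-4.4,0,0,0,-4.4,0,0]'

```text
t: 12.1
tcp_pos: [0.4884, 0.0875, 0.0367]
ee_rot: [0.0, 0.051, 0.999, -0.0]
ft_force: [-5.8, -2.1, 16.9]
grip_width: -0.003
finger_force: 8.7
```

>>> step_arm --commands '[0,0,-0.5,0,0,0,-1,0,0,-2.2,-1,0,0,-4.5,-1,0,0,-4.5,-0.6,0,0,-4.5,-0.2,0,0,-4.5,0,0,0,-4.5,0,0]'

```text
t: 13.1
tcp_pos: [0.4837, 0.0426, 0.0354]
ee_rot: [0.0, 0.051, 0.999, 0.0]
ft_force: [0.4, -0.1, 0.2]
grip_width: -0.0
finger_force: 0.1
```

Inlay 5 shows no rigid resistance, so I'll press it slowly.

>>> step_arm --commands '[0,0,0.05,0,0,0,0.1,0,0,0,0.15,0,0,0,0.2,0,0,0,0.25,0,0,0,0.3,0,0,0,0.3,0,0,0,0.3,0]'

```text
t: 14.1
tcp_pos: [0.4833, 0.0408, 0.0322]
ee_rot: [-0.0, 0.052, 0.999, -0.0]
ft_force: [0.3, -0.2, -0.1]
grip_width: 0.001
finger_force: 0.0
```

```bash
python3 - <<'E'
from h import *
s=get_state();print(s["tcp_pos"],s["ft_force"],s["wrist_torque"])
a=cv2.imread("pics/side0.png");b=capture("side")[:,:,::-1]
d=np.abs(a.astype(int)-b).mean(2)
print("lid patch diff",d[200:230,315:350].mean(),"garlic",d[285:300,320:338].mean())
for n in("lid","case","case_ledge"):
    print(n,[(r["box"],round(r["score"],2)) for r in regions_of("side",n)[:2]])
cv2.imwrite("pics/last.png",cv2.resize(b[150:310,200:400],None,fx=3.6,fy=3.6,interpolation=cv2.INTER_CUBIC))
E
```

```text
[0.48331528 0.04084053 0.03221543] [ 0.25735229 -0.19959158 -0.05495362] [-0.02852664 -0.02702371  0.03699915]
lid patch diff 3.040634920634921 garlic 2.3641975308641974
lid [([308.2, 171.5, 69.6, 90.7], 0.91)]
case [([253.7, 168.0, 130.5, 117.7], 0.92)]
case_ledge [([260.2, 171.9, 118.9, 114.9], 0.7)]
```

View pics/last.png

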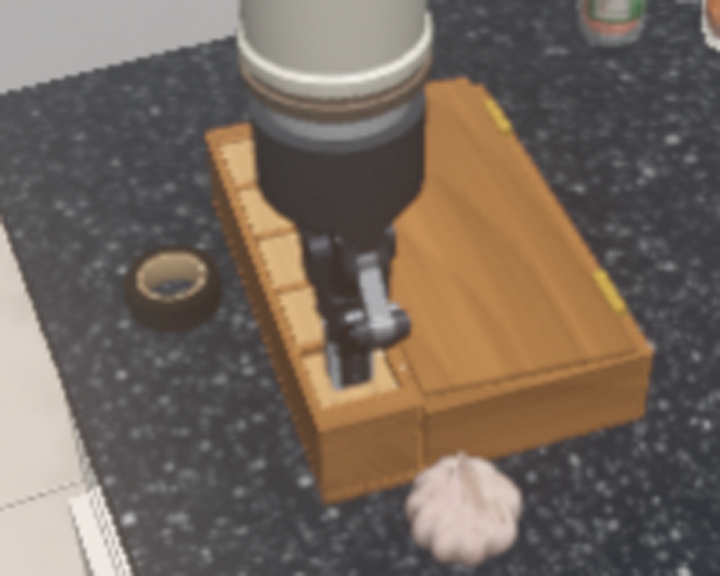

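The lid is still shut and the tip is on inlay 5, at about (350,385) in the crop, with almost no load. I'll press deeper in small steps.

>>> step_arm --commands '[0,0,0.05,0,0,0,0.1,0,0,0,0.1,0,0,0,0.15,0,0,0,0.15,0,0,0,0.2,0,0,0,0.2,0,0,0,0.2,0]'

```text
t: 15.3
tcp_pos: [0.4836, 0.0415, 0.0307]
ee_rot: [0.0, 0.052, 0.999, -0.0]
ft_force: [-1.4, -1.1, 7.6]
grip_width: 0.0
finger_force: 3.8
```

```bash
python3 - <<'E'
from h import *
s=get_state();print(s["tcp_pos"],s["ft_force"],s["wrist_torque"],s["finger_force"])
b=capture("side")[:,:,::-1]
a=cv2.imread("pics/side0.png");print("lid",np.abs(a.astype(int)-b)[200:230,315:350].mean(),[(r["box"],round(r["score"],2)) for r in regions_of("side","lid")[:2]])
E
```

```text
[0.48358205 0.04147149 0.03073956] [-1.36153516 -1.05586136  7.57333466] [-0.22432221  0.43071314 -0.020273  ] 3.804082846207848
lid 23.961269841269843 [([319.0, 158.2, 58.8, 90.6], 0.85)]
```

Inlay 5 gave way and the lid is moving. Withdrawing up, then back toward the robot.

>>> step_arm --commands '[0,0,-0.5,0,0,0,-1.2,0,0,0,-2.5,0,1,0,-4,0,3,0,-6,0,5,0,-9,0,6,0,-12,0,6,0,-15,0]'

```text
t: 16.4
tcp_pos: [0.4228, 0.048, 0.182]
ee_rot: [-0.0, 0.051, 0.999, -0.0]
ft_force: [1.0, -0.5, 0.1]
grip_width: 0.002
finger_force: 0.0
```

>>> step_arm --commands '[0,-1,-1,0,0,-3,-2,0,0,-6,-2,0,0,-10,-2,0,0,-14,-2,0,0,-18,-2,0,0,-18,-2,0,0,-18,-2,0]'

```text
t: 17.4
tcp_pos: [0.4047, -0.1311, 0.2]
ee_rot: [-0.001, 0.052, 0.999, 0.0]
ft_force: [0.7, 1.2, 1.2]
grip_width: 0.001
finger_force: 0.0
```

```bash
python3 - <<'E'
from h import *
s=get_state();print(s["t"],s["tcp_pos"],s["ft_force"],s["joint_vel"])
for c in("side","top"):
    b=capture(c)[:,:,::-1];cv2.imwrite(f"pics/f_{c}.png",b)
    print(c,"lid",[(r["box"],round(r["score"],2)) for r in regions_of(c,"lid")[:2]])
    for n in("jar","garlic","tape"):
        for q in spot_point(c,n)[:1]: print(n,round(q["score"],2),at_z(c,q["uv"],0).round(4))
E
```

```text
17.4 [ 0.40472665 -0.1310639   0.20003582] [0.74886695 1.15735131 1.20595957] [-0.01823414 -0.00478918 -0.01652737  0.00087858  0.00028636  0.00047664
 -0.00089422]
side lid [([317.9, 162.1, 56.1, 85.4], 0.92)]
garlic 0.6 [ 0.5092 -0.0289  0.    ]
tape 0.86 [0.4378 0.183  0.    ]
top lid [([281.7, 174.0, 127.1, 33.5], 0.76)]
jar 0.87 [0.5954 0.2872 0.    ]
garlic 0.58 [ 0.5125 -0.0289  0.    ]
tape 0.5 [0.4276 0.1911 0.    ]
```

The lid stands open: in the top view its region shrank to 33 rows. The jar, garlic and tape are where they were, within detection noise, and the hand is clear. Handing in.

```bash
python3 -c "
from station import *
print(hand_in())"
```

```text
the job is handed in; nothing more can be done
None
```

The case is open and handed in at about 17.6 s: the rightmost (-y) inlay was the catch, the lid was standing open, the hand was clear, and the jar, garlic and tape showed no movement beyond detection noise; no verdict came back.

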